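Jack a loading beam level and hold it there

TASK

Set the small toe jack on the table so that its saddle is centred under the lift pad of the sagging loading beam (the pad sits under the steel collar with the pointed mark on top), with the jack's handle still up. Then press the handle all the way down so that the jack alone raises the beam level, and finish while still holding the handle down: do not let go of it at the end. Do not touch the beam or its weight with the gripper, and leave the other things on the table where they are.

Things in the scene. Friction and masses are not known exactly. Their poses are not given: they have to be found in the camera images.
- jack_tower (a point): Centre of the upright tower of the loose toe jack, 52 mm above the jack's underside. The tower is an aluminium block 40 mm (x) by 36 mm (y), its flat top 98 mm above the table with a 4 mm cap on it; grasp it across its 40 mm width (along x) near the top. Axes: z up, -y towards the toe with the saddle, +y towards the handle.
- jack: The loose toe jack, about 0.8 kg; origin on its underside, below the tower's centre, axes as the tower's. Dark steel base plate 70 mm (x) by 220 mm (y), 8 mm thick, reaching 102 mm from the tower's centre on the toe side and 118 mm on the handle side.
- saddle_top (a point): Top centre of the jack's round steel saddle (26 mm across) at the end of the toe, 85 mm from the tower's centre towards -y of the jack. It is 38 mm above the jack's underside with the handle up and 62 mm with the handle fully down: it rises straight up in step with the handle.
- handle_pad (a point): Centre of the top face of the black rubber press pad (42 mm wide, 34 mm long, 10 mm thick) at the end of the jack's handle. Handle up: it slopes up away from the tower by 0.40 rad, this point 98 mm above the jack's underside and 111 mm from the tower's centre (+y). Fully down: about 41 mm up, 118 mm from the centre, sloping down 0.25 rad. Push it down from above with shut fingers.
- handle (a joint): Angle of the jack's handle about its level pin (30 mm from the tower's centre towards +y, 58 mm up): 0 up, where a spring and the load return it when let go; 0.65 rad pressed fully down on its stop. Pressing takes about 2 N at the pad until the saddle meets the beam, then some 5 to 8 N.
- lift_pad (a point): Centre of the flat underside of the lift pad, a steel disc 30 mm across under the beam's collar, 48 mm above the table while the beam sags (10 mm above the saddle of a jack set under it), 62 mm when level. -x runs out along the beam to its free end, y level across it. The jack goes in from the beam's +y side (the robot's left), its length square to the beam, its -y as the beam's -y.
- beam (a joint): Angle of the loading beam about its hinge: 0 sagging (tipped down 0.13 rad) on its stop pin, 0.13 rad level. An aluminium bar 24 mm wide, 22 mm high, reaching 192 mm from the hinge towards the robot. The steel collar over the lift pad, 110 mm from the hinge, is 24 mm along and 34 mm across the beam; its pointed mark ends 52 mm above the pad's underside.
- beam_weight_top (a point): Top of the steel weight (42 mm across, 49 mm high) that is fixed on a pan on the beam, 170 mm from the hinge; not to be touched.
- stand: Fixed grey stand of the beam, base 75 x 84 mm, cheeks 98 mm high; origin on the table under the hinge pin, which is 82 mm up and lies along y. The beam runs from it towards -x, towards the robot.
- ring: Bystander: steel cutting ring filled with soil, 69 mm across, 20 mm high, near right; origin at its underside.
- tin_left: Bystander: white lidded tin, 56 mm across, 36 mm high, back left; origin at its underside.
- stone: Bystander: porous stone disc, 61 mm across, 10 mm thick, front left; origin at its underside.
- nut: Bystander: large hexagon nut, 35 mm, 14 mm high, at the table's front edge; origin at its underside.
- a_bolt: Bystander: black bolt, 54 mm long, lying at the table's front edge; origin at its underside.
- packet: Bystander: white upright packet of hand paste, 38 x 64 mm, 62 mm high, standing at the table's front edge; origin at its underside.

How it is judged (in metres and radians):
On the way, in this order (a step that is already met when the one before it is completed fails the run):
1. the jack stands flat on the table with its saddle centred under the lift pad (within 11 mm), handle up, beam still down (horizontal distance between saddle_top and lift_pad below 0.011 m and height (world z) of jack_tower below 0.056 m and angle between jack_tower's own z axis and vertical below 0.05 rad and value of joint handle below 0.1 rad and value of joint beam below 0.02 rad), for 0.2 s.
2. the handle is pressed fully down and the jack has raised the beam level (value of joint handle above 0.58 rad and value of joint beam above 0.11 rad and contact force between saddle and beam above 3 N), for 0.2 s.
At the end, for the whole second after the job is handed in: The jack stands flat on the table, its saddle within 11 mm of the lift pad's centre and carrying the beam (more than 3 N), the handle is down (0.58 rad or more of 0.65) under the gripper's push (more than 1 N), and the beam is level (joint 0.11 to 0.155 rad) without the robot touching it (all of step 2 and horizontal distance between saddle_top and lift_pad below 0.011 m and height (world z) of jack_tower below 0.056 m and angle between jack_tower's own z axis and vertical below 0.05 rad and value of joint beam below 0.155 rad and contact force between the fingers and handle above 1 N and contact force between each of the arm, the fingers and beam below 0.3 N); the arm keeps its last pose, push and grip.
It fails at once if the robot pushes on the beam or its weight (contact force between any of the fingers, the arm and beam above 2 N).
It fails at once if another thing on the table is shoved more than 3 cm (distance of any of ring, tin_left, stone, nut, a_bolt, packet from where it was at the start of the episode above 0.03 m).
It also fails if it takes over 51 s, if anything falls off the work surface, if the arm or the gripper's body presses on something with over 40 N, if the wrist force passes 120 N, or if a joint passes its speed limit or range.

ROBOT

A 7-joint arm with a two-finger parallel gripper is mounted at the origin on a cart in front of the work surface, level with it; the furniture and walls round the work are solid. World frame = base frame: x ahead of the robot, y to its left, z up, the work surface at z = 0. Lengths are in mm, angles in rad, forces in N, time in s.
With the tool pointing down it reaches from about 350 to 775 mm from the base axis. Payload 3.1 kg.
Tool frame: the origin (TCP) lies at the very end of the fingers, on their centre line; the grasp point (between the pads) lies env.tcp_to_grasp behind it (env.tcp_to_grasp is the distance from the TCP to the grasp point, in mm); z points along the fingers, y is the direction in which the jaws open and shut (so a half turn about z gives the same grasp; the last joint's range is limited). The gripper opens to 85 mm and grips with 20 to 120 N. Pads are 22 mm wide; open, the fingers measure 114 mm over their backs; the gripper's body (76 mm by 85 mm) begins 54 mm behind the grasp point. The pads swing forward as they close: fully open they stand 13 mm farther back than shut.
Start: joints at [-1.17, 0.311, 0.014, 1.512, -0.004, 1.319, -0.027], TCP at [235.636, 496.985, 198.704] pointing down, gripper open.
Joint ranges: [-2.7, 2.7], [-0.3, 1.91], [-1.27, 1.3], [0.12, 2.57], [-1.44, 4.58], [0.2, 2.03], [-3.05, 3.05]. Speed limits (rad/s): [2.79, 2.79, 3.14, 3.14, 3.14, 3.14, 3.14].

INTERFACE

Orientations are given as a rotation vector (axis times angle).
In Python, from plant import sensors, optics, env, models gives the robot as it stands. The module is installed in compiled form; this text tells all that it offers.
- The arm moves only by the tool jog_arm, never from a script. Its argument "motion" is text: rows parted by semicolons, each of 7 numbers parted by spaces: the finger opening in mm, from 0 to 85.4, then the shift along the tool's x, y, z in mm, then the turn, a rotation vector about the tool's x, y, z in rad. A call has 1 to 8 rows; each row shifts and turns the pose as measured when the row begins, along the tool's axes as they then stand; what a row does not reach is not made up. A row lasts 1/8 s, in which the tool goes at most 62.5 mm and 10.7 degrees, less where a joint would pass 70% of its speed; a pose out of reach is approached as far as the arm can. A call is refused whole if a number of a shift passes 62.5 or a number of a turn 0.188, either way. A call with a gripper value outside its range is refused whole. The fingers move at their own pace and stop on an object; "newtons" is the grip in N (left out, the last holds). Time passes only in rows, so rows that do not move let the fingers close. It gives the time, the measured TCP pose, the force and the opening at its end, in the units of the state.
- sensors.sense(): the state, without advancing time (a new reading comes with each control period).
- optics.camera(name): name is "side" or "top"; returns (picture, depth): 400x640x3 uint8, red, green, blue; 400x640 float32, mm along the optical axis (not along the pixel's ray), 0 where there is no reading.
- optics.camera_info(name): a dict with "K" (3x3 intrinsics, pixels), "k1" (the pictures are not rectified: a ray, as slopes to the right and down, at radius r is drawn at 1 + k1 r^2 times it, then the intrinsics apply), "R" (3x3) and "t" (3): a world point X has camera coordinates R X + t. Camera axes: x right, y down, z forward; pixel columns grow to the right and rows downward; lengths in mm; the calibration is good to about 2 mm. A picture is of the moment at which its call begins. camera_info takes no time and is no camera call.
- env.close_job(): hands the job in, once; it reports no verdict.
Trained networks look in the newest picture that a camera, given by its name, has taken for a name from the list of things; names that differ only in an ending like _2 or _b are one class to them, and where a whole thing is asked for, a point or a joint stands for the part that bears it (a point fixed in the world has none). Each returns a list of dicts, best first, with "conf" (0 to 1); they miss things now and then, are a little off and sometimes report something else, mostly with a low value. They report only what shows in the picture. A call takes as long as a camera call.
- models.find_in(name, camera): "box" ([left, top, right, bottom] in pixels, round what is visible of it).
- models.cut_out(name, camera): "region" (400x640 bool, what is visible of it) and "box" ([left, top, right, bottom] in pixels, round what is visible of it).
The state is a dict: "t": time; "qpos": joint angles; "joint_vel": joint speeds; "tau": joint torques, N m; "eef_pos": TCP position; "tool_rot": TCP orientation; "force": force on the tool from outside, world axes, zero at the start; "wrist_torque": the same for the moment, N m; "gripper_width": opening from 0.0 (shut) to 1.0 (fully open).
Only numpy, scipy, OpenCV 4.12 (cv2) and the standard library are available. Lean on these libraries where they do the work, as an engineer would, in place of code of your own. Each camera call takes 0.05 s, during which the arm holds its last target.

## Working session

There is one attempt and no reset: what is moved stays moved. The work goes in short steps, Python scripts to look and compute and a tool call to move; the robot and the scene stay as the last step left them, time stands still between calls to the robot, and variables do not carry over. Pictures are saved under pics/ and viewed, and the job is handed in when it is done.

Besides the shell and the picture viewer there is one more tool, called after "Call:" as name(argument=value, ...) on one line, values as JSON. jog_arm: Moves the arm, as the interface text tells. Its arguments: {"type":"object","properties":{"motion":{"type":"string"},"newtons":{"type":"number"}},"required":["motion"]}

```bash
mkdir -p pics
cat > h.py <<'E'
import numpy as np, cv2
from plant import sensors, optics, env, models
def save(cam,name):
    p,d=optics.camera(cam); cv2.imwrite('pics/'+name,p[:,:,::-1]); np.save('pics/%s_d.npy'%cam,d); np.save('pics/%s_p.npy'%cam,p); return p,d
def w(cam,u,v,d):
    i=optics.camera_info(cam);K=np.array(i['K'],float);k=i['k1']
    q=np.array([(np.asarray(u)-K[0,2])/K[0,0],(np.asarray(v)-K[1,2])/K[1,1]]);s=q.copy()
    for _ in range(20): s=q/(1+k*(s**2).sum(0))
    X=np.array([s[0]*d,s[1]*d,np.ones_like(s[0])*d])
    R=np.array(i['R']);t=np.array(i['t']).reshape(3)
    return (R.T@(X.reshape(3,-1)-t[:,None])).T
def proj(cam,X):
    i=optics.camera_info(cam);K=np.array(i['K'],float);k=i['k1']
    c=np.array(i['R'])@np.asarray(X,float)+np.array(i['t']).reshape(3)
    s=c[:2]/c[2]; s=s*(1+k*(s@s)); return K[0,0]*s[0]+K[0,2],K[1,1]*s[1]+K[1,2]
E
python3 - <<'E'
from h import *
s=sensors.sense();print(s, env.tcp_to_grasp)
for c in ['side','top']:
    save(c,c+'0.png'); print(c,optics.camera_info(c))
    for n in ['jack','jack_tower','saddle_top','handle_pad','lift_pad','beam','beam_weight_top','stand','ring','tin_left','stone']:
        r=models.find_in(n,c); print(n,[(np.round(x['box']).tolist(),round(x['conf'],2)) for x in r[:2]])
print(sensors.sense()['t'])
E
```

```text
{'t': 0.0, 'qpos': array([-1.1696969 ,  0.31176588,  0.01399048,  1.51305617, -0.00440507,
        1.31919994, -0.02719873]), 'joint_vel': array([ 0.001942  , -0.0015827 , -0.00049885, -0.0017937 ,  0.00011296,
       -0.00010433, -0.00057565]), 'tau': array([ 2.31739330e-05, -3.79903364e+01,  1.45873558e-01, -2.30592924e+01,
        1.21224340e-02,  1.32001538e-02, -1.13559722e-05]), 'eef_pos': array([235.30212993, 496.22983107, 197.59945725]), 'tool_rot': array([-0.68966322, -3.06450941,  0.00370442]), 'force': array([-0.13318843,  0.66517154,  0.34688886]), 'wrist_torque': array([0.010016  , 0.00646524, 0.02971823]), 'gripper_width': 1.0005514561080229} 18.700000000000003
side {'K': array([[452.15573005,   0.        , 318.56066246],
       [  0.        , 452.15573005, 201.02141808],
       [  0.        ,   0.        ,   1.        ]]), 'k1': -0.05893833106228129, 'R': array([[ 0.91944644, -0.39318829,  0.00460654],
       [-0.13404894, -0.32443541, -0.93636133],
       [ 0.36966083,  0.86031659, -0.35100746]]), 't': array([-460.83394393,  199.76566642, 1081.74607438])}
jack [([273.
[... 1082 characters left out ...]
 [([254.0, 187.0, 321.0, 254.0], 0.91), ([373.0, 164.0, 388.0, 232.0], 0.74)]
saddle_top [([372.0, 163.0, 389.0, 234.0], 0.67), ([293.0, 186.0, 313.0, 207.0], 0.66)]
handle_pad [([254.0, 220.0, 286.0, 253.0], 0.61)]
lift_pad [([257.0, 216.0, 285.0, 250.0], 0.67), ([371.0, 160.0, 391.0, 232.0], 0.58)]
beam [([374.0, 163.0, 392.0, 237.0], 0.65)]
beam_weight_top [([372.0, 160.0, 391.0, 234.0], 0.95), ([431.0, 252.0, 454.0, 274.0], 0.36)]
stand [([369.0, 158.0, 397.0, 233.0], 0.74)]
ring [([430.0, 252.0, 454.0, 274.0], 0.77), ([252.0, 155.0, 265.0, 177.0], 0.61)]
tin_left [([251.0, 158.0, 270.0, 179.0], 0.73)]
stone [([194.0, 253.0, 219.0, 273.0], 0.57), ([255.0, 221.0, 291.0, 253.0], 0.36)]
1.2
```

Run:
```python
import cv2
t=cv2.imread('pics/top0.png');s=cv2.imread('pics/side0.png')
cv2.imwrite('pics/topc.png',cv2.resize(t[130:290,180:460],(800,457),interpolation=cv2.INTER_CUBIC))
cv2.imwrite('pics/sidec.png',cv2.resize(s[170:330,220:420],(750,600),interpolation=cv2.INTER_CUBIC))
```

```text
(no output)
```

View pics/side0.png

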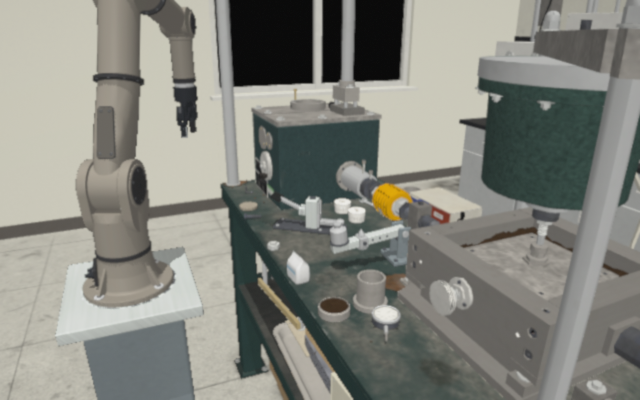

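View pics/topc.png

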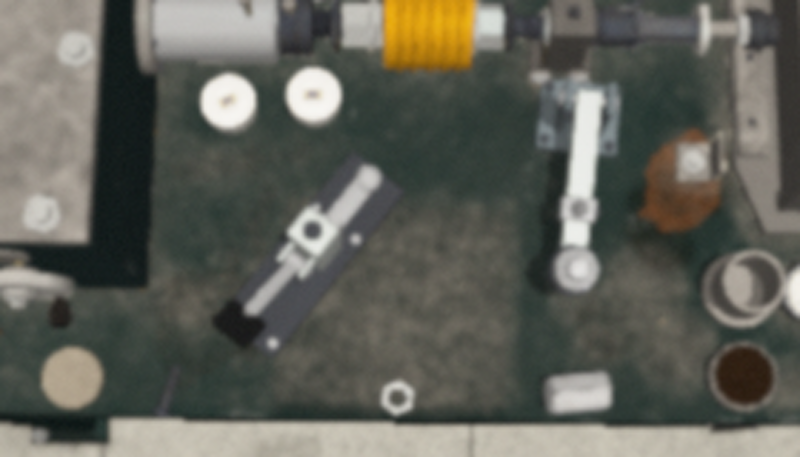

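View pics/sidec.png

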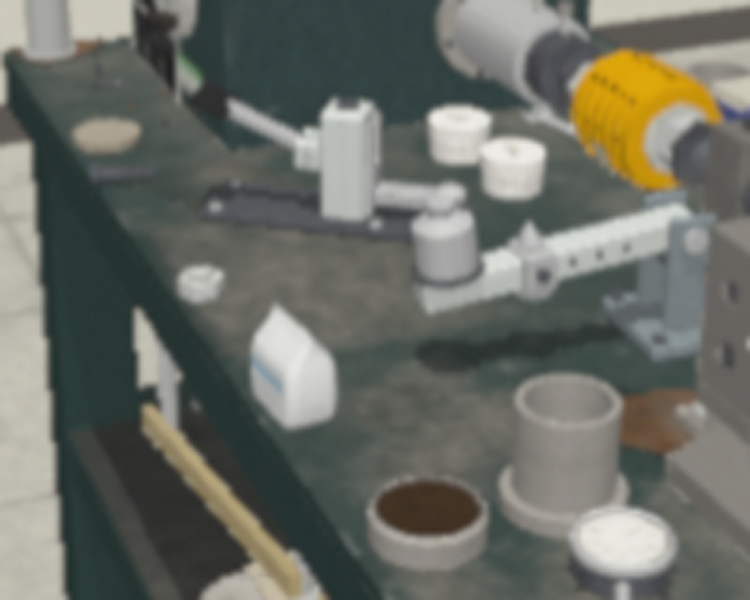

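Run:
```python
from h import *
d=np.load('pics/top_d.npy')
S=800/280
P={'tower':(312,230),'saddle':(370,178),'pad':(238,325),'mark':(578,207),'weight':(576,268),'beamfar':(590,100),'beammid':(583,170),'plateA':(360,158),'plateB':(398,188),'plateC':(230,325),'plateD':(270,347),'nut':(397,397),'packet':(578,392),'stone':(72,378),'bolt':(168,390),'tinL':(313,96),'table':(450,300)}
for n,(a,b) in P.items():
    u,v=(a+.5)/S+180-.5,(b+.5)/S+130-.5
    z=d[int(round(v))-1:int(round(v))+2,int(round(u))-1:int(round(u))+2]; zz=np.median(z)
    print(n,round(u,1),round(v,1),np.round(w('top',u,v,zz)[0],1),z.min(),z.max())
# height-filter
V,U=np.mgrid[0:400,0:640]
X=w('top',U.ravel(),V.ravel(),d.ravel()).reshape(400,640,3)
np.save('pics/X.npy',X)
def reg(b,lo,hi):
    l,t,r,bt=b; m=np.zeros((400,640),bool); m[t:bt,l:r]=1
    m&=(X[...,2]>lo)&(X[...,2]<hi); q=X[m]; return q
for nm,b,lo,hi in [('tower',(278,198,302,226),88,112),('weight',(370,210,392,235),90,140),('collar',(372,195,392,211),70,115)]:
    q=reg(b,lo,hi); print(nm,len(q),q.mean(0).round(1),q.min(0).round(1),q.max(0).round(1))
# beam top line
q=reg((365,150,400,215),75,112); print(len(q)); 
A=np.polyfit(q[:,0],q[:,1],1);print(A)
d2=np.load('pics/side_d.npy')
for n,(a,b) in {'tower':(350,102),'saddle':(447,190),'mark':(530,228),'weight':(445,215)}.items():
    u,v=(a+.5)/3.75+220-.5,(b+.5)/3.75+170-.5
    z=d2[int(round(v))-1:int(round(v))+2,int(round(u))-1:int(round(u))+2]
    print(n,round(u,1),round(v,1),np.round(w('side',u,v,np.median(z))[0],1),z.min(),z.max())
```

```text
tower 288.9 210.2 [533.8 132.6 103.6] 1286.5765 1293.5934
saddle 309.2 192.0 [600.1  79.1  39.2] 1366.525 1375.9122
pad 263.0 243.4 [442.3 201.1  97.5] 1272.4738 1281.3666
mark 382.0 202.1 [ 561.4 -123.8   94.7] 1301.2572 1310.0092
weight 381.3 223.5 [ 496.8 -116.9  124.6] 1262.0995 1268.7362
beamfar 386.2 164.7 [ 668.9 -137.3   95.8] 0.0 1333.7542
beammid 383.7 189.2 [ 600.5 -130.7   85. ] 1321.7303 1326.1113
plateA 305.7 185.0 [628.5  90.5   7.6] 0.0 1417.906
plateB 319.0 195.5 [597.2  50.6   7. ] 1393.9791 1410.6552
plateC 260.2 243.4 [441.8 208.2 101.4] 1269.1742 1282.6536
plateD 274.2 251.1 [430.2 177.8  12.5] 1357.4219 1369.2255
nut 318.6 268.6 [382.5  49.   -0.9] 1362.0199 1365.6381
packet 382.0 266.9 [ 385.6 -126.5   57.3] 1300.4723 1308.9512
stone 204.9 262.0 [395.9 377.5  10.3] 1350.2642 1359.1
bolt 238.5 266.2 [385.4 279.3  11.4] 0.0 1361.5231
tinL 289.2 163.3 [686.3 139.2  37. ] 1381.1433 1392.6483
table 337.2 234.7 [482.2  -4.2  -2. ] 1379.3728 1387.6863
tower 198 [534.3 131.6  98.2] [510.6 108.   89.2] [559.5 157.4 107.9]
weight 193 [ 498.2 -118.7  112.7] [ 478.8 -140.4   92.2] [520.3 -99.3 127.7]
collar 177 [ 563.  -126.3   82. ] [ 542.  -149.8   70.4] [ 585.4 -109.   100.6]
596
[ -0.09483627 -72.84538202]
tower 313.0 196.8 [539.9 134.4 102.9] 1353.1085 1554.183
saddle 338.8 220.3 [601.8  80.5  37.3] 1351.3195 1466.8109
mark 361.0 230.4 [ 563.  -127.8   97.4] 1139.5021 1395.8081
weight 338.3 227.0 [ 498.  -129.7  118.8] 1108.3485 1118.6067
```

```bash
cat >> h.py <<'E'
def ray(cam,u,v,z):
    a=w(cam,u,v,500.)[0];b=w(cam,u,v,1500.)[0]; return a+(b-a)*(z-a[2])/(b[2]-a[2])
E
python3 - <<'E'
from h import *
t=cv2.imread('pics/top0.png');s=cv2.imread('pics/side0.png')
a=cv2.resize(t[180:260,250:330],(600,600),interpolation=cv2.INTER_CUBIC);cv2.imwrite('pics/a.png',a)
a=cv2.resize(t[150:240,345:425],(533,600),interpolation=cv2.INTER_CUBIC);cv2.imwrite('pics/b.png',a)
a=cv2.resize(s[185:265,325:425],(800,640),interpolation=cv2.INTER_CUBIC);cv2.imwrite('pics/c.png',a[:600])
E
```

```text
(no output)
```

View pics/a.png

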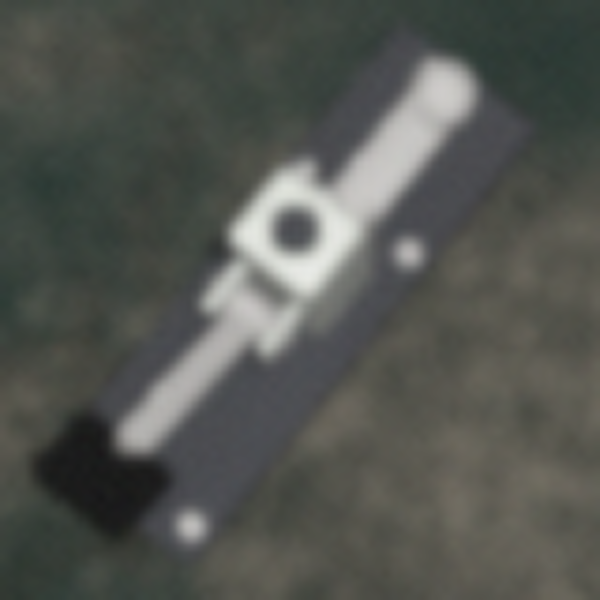

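View pics/b.png

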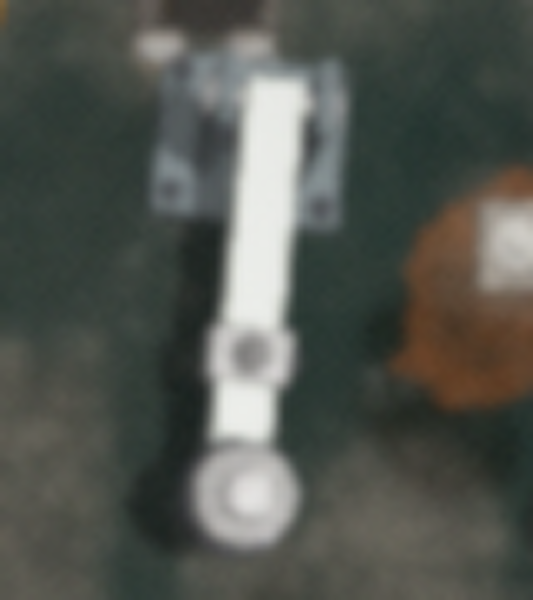

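View pics/c.png

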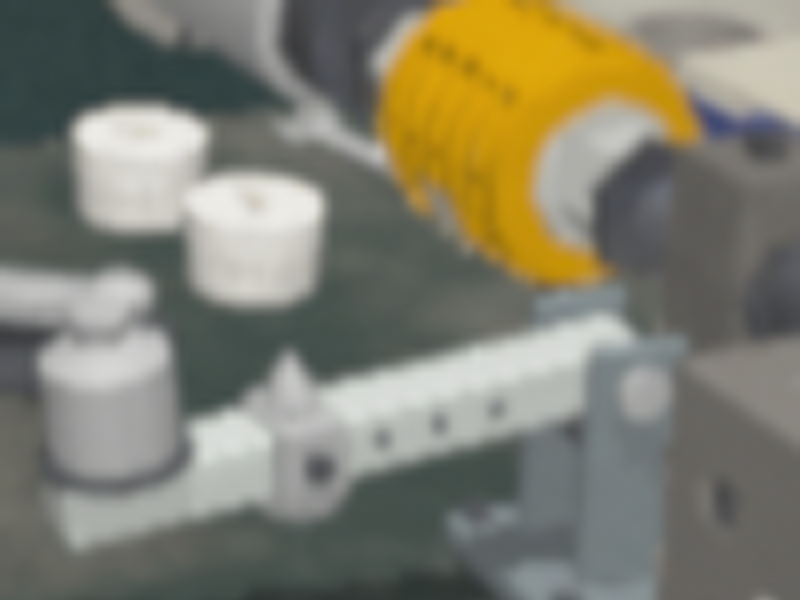

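Run:
```python
from h import *
f=lambda a,b,S,l,t:((a+.5)/S+l-.5,(b+.5)/S+t-.5)
A=lambda a,b,z:ray('top',*f(a,b,7.5,250,180),z).round(1)
B=lambda a,b,z:ray('top',*f(a,b,6.667,345,150),z).round(1)
C=lambda a,b,z:ray('side',*f(a,b,8,325,185),z).round(1)
T=A(297,229,102);Sd=A(446,90,38);Pd=A(103,473,98)
print('tower',T,'sad',Sd,'pad',Pd)
for a in (Sd-T,T-Pd,Sd-Pd): print(np.degrees(np.arctan2(a[1],a[0])),np.hypot(*a[:2]))
print('mark',B(250,351,99.5),C(290,350,99.5))
print('plate',A(400,28,8),A(530,128,8), A(185,550,8))
print('tower side',ray('side',*f(350,102,3.75,220,170),102), 'saddle side',ray('side',*f(450,187,3.75,220,170),38), C(122,278,38))
# beam: two top edges heights
h=lambda s:82+11-s*np.sin(.13) 
print('beam edges', [ (B(a,b,z),B(c,b2,z)) for a,b,c,b2,z in [(247,90,304,96,92),(224,310,287,318,80),(214,395,277,400,75)]])
print('stand holes',B(172,190,6),B(322,207,6))
print('weight',B(245,495,125))
# triangulate
def tri(p,q):
    r=[]
    for c,(u,v) in (('top',p),('side',q)):
        a=w(c,u,v,500.)[0];b=w(c,u,v,1500.)[0];r.append((a,(b-a)/np.linalg.norm(b-a)))
    M=sum(np.eye(3)-np.outer(d,d) for a,d in r);y=sum((np.eye(3)-np.outer(d,d))@a for a,d in r);return np.linalg.solve(M,y).round(1)
print('tri mark',tri(f(250,351,6.667,345,150),f(290,350,8,325,185)),'tower',tri(f(297,229,7.5,250,180),f(350,102,3.75,220,170)),'saddle',tri(f(446,90,7.5,250,180),f(450,187,3.75,220,170)))
```

```text
tower [534.3 131.9 102. ] sad [601.6  79.6  38. ] pad [444.4 200.2  98. ]
-37.851400289798576 85.23250553632698
-37.225137076638525 112.90217004114666
-37.49453917925836 198.13177433213485
mark [ 560.1 -123.4   99.5] [ 566.6 -120.2   99.5]
plate [633.4  98.8   8. ] [593.5  46.8   8. ] [425.5 177.9   8. ]
tower side [540.85392433 136.81056894 102.        ] saddle side [606.01231115  83.75384286  38.        ] [607.1  84.9  38. ]
beam edges [(array([ 674.5, -125. ,   92. ]), array([ 672.2, -149.2,   92. ])), (array([ 581.6, -115.4,   80. ]), array([ 578.5, -142. ,   80. ])), (array([ 546.1, -111.4,   75. ]), array([ 544.3, -137.9,   75. ]))]
stand holes [ 652.6 -102.5    6. ] [ 645.7 -169.9    6. ]
weight [ 495.8 -117.   125. ]
tri mark [ 561.9 -124.1  101.4] tower [536.1 131.1 104.2] saddle [602.3  79.1  40.1]
```

Call:
jog_arm(motion="85 -53 -25 0 0 0 0;85 -53 -25 0 0 0 0;85 -53 -25 0 0 0 0;85 -53 -25 0 0 0 0;85 -53 -25 0 0 0 0;85 -53 -25 0 0 0 0;85 0 0 0 0 0 0.15", newtons=80)

```text
t: 2.08
eef_pos: [452.6, 225.2, 196.1]
tool_rot: [-0.888, -2.99, 0.001]
force: [0.6, 0.1, 0.1]
gripper_width: 0.994
```

Call:
jog_arm(motion="85 -55 -16 0 0 0 0;85 -55 -16 0 0 0 0;85 0 0 0 0 0 0.077;85 0 0 0 0 0 0")

```text
t: 2.58
eef_pos: [528.7, 137.8, 193.4]
tool_rot: [-1.002, -2.953, 0.001]
force: [0.6, 0.1, -0.2]
gripper_width: 0.996
```

Run:
```python
from h import *
from scipy.spatial.transform import Rotation as Rn
save('top','t1.png');save('side','s1.png')
s=sensors.sense();print(s['t'],s['eef_pos'],Rn.from_rotvec(s['tool_rot']).as_matrix().round(3))
t=cv2.imread('pics/t1.png');s=cv2.imread('pics/s1.png')
cv2.imwrite('pics/a1.png',np.hstack([cv2.resize(t[170:270,240:340],(400,400),interpolation=cv2.INTER_CUBIC),cv2.resize(s[150:250,260:360],(400,400),interpolation=cv2.INTER_CUBIC)]))
```

```text
2.675 [528.51773043 137.69637757 193.57464182] [[-0.794  0.608 -0.022]
 [ 0.608  0.794  0.006]
 [ 0.021 -0.008 -1.   ]]
```

View pics/a1.png

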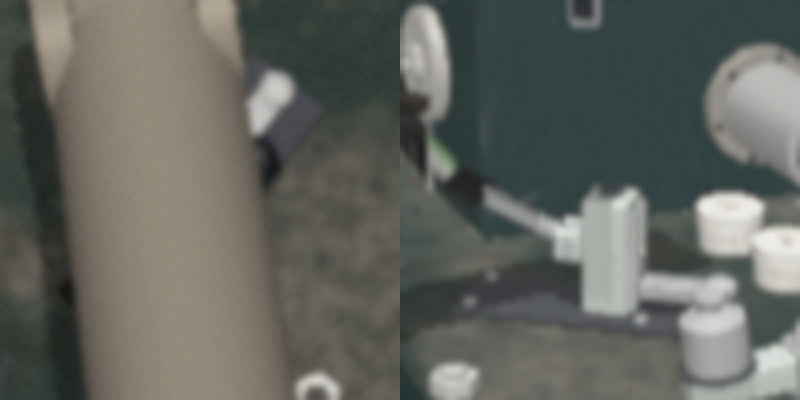

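Call:
jog_arm(motion="85 -9 -0.3 0 -0.008 -0.021 0;85 0 0 50 0 0 0;85 0 0 28 0 0 0;85 0 0 0 0 0 0")

```text
t: 3.18
eef_pos: [536.6, 134.7, 115.3]
tool_rot: [0.993, 2.974, 0.005]
force: [0.5, -0.2, 0.5]
gripper_width: 0.998
```

```bash
cat >> h.py <<'E'
from scipy.spatial.transform import Rotation as Rn
def st():
    s=sensors.sense();print(round(s['t'],2),s['eef_pos'].round(1),s['force'].round(1),round(s['gripper_width'],3));print(Rn.from_rotvec(s['tool_rot']).as_matrix().round(3));return s
def look(n,tb,sb,S=400):
    save('top','t_%s.png'%n);save('side','s_%s.png'%n)
    t=cv2.imread('pics/t_%s.png'%n);s=cv2.imread('pics/s_%s.png'%n)
    cv2.imwrite('pics/v_%s.png'%n,np.hstack([cv2.resize(m[b[1]:b[3],b[0]:b[2]],(S,S),interpolation=cv2.INTER_CUBIC) for m,b in ((t,tb),(s,sb))]))
E
python3 - <<'E'
from h import *
st();look('2',(240,170,340,270),(270,150,350,230))
E
```

```text
3.17 [536.6 134.7 115.3] [ 0.5 -0.2  0.5] 0.998
[[-0.799  0.601  0.007]
 [ 0.601  0.799  0.001]
 [-0.004  0.005 -1.   ]]
```

View pics/v_2.png

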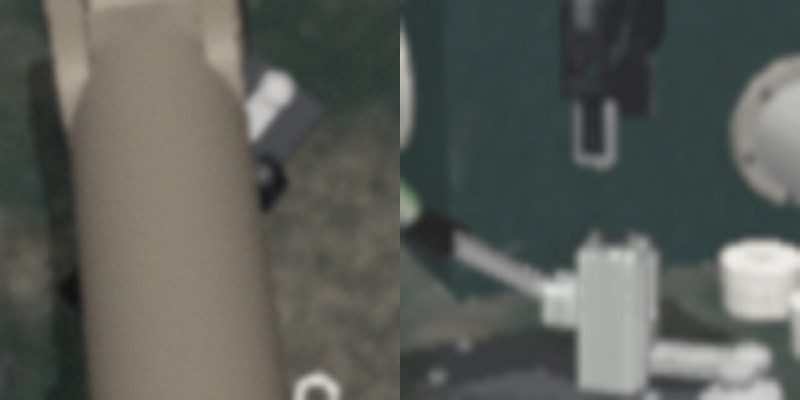

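Run:
```python
from h import *
s=sensors.sense();X=s['eef_pos'];R=Rn.from_rotvec(s['tool_rot']).as_matrix()
c=lambda u,v:(round(400+(u-270)*5),round((v-150)*5))
for o in [(0,0,0),(0,42,-13),(0,-42,-13),(0,-42,0)]: print(o,c(*proj('side',X+R@np.array(o))))
print(c(*proj('side',[534.3,131.9,102])))
d=np.load('pics/side_d.npy')
for u,v in [(309,180),(309,182),(307,178),(309,175),(313,202),(309,170),(312,210)]: print(u,v,w('side',u,v,d[v,u])[0].round(1))
print(np.load('pics/top_d.npy').shape)
```

```text
(0, 0, 0) (613, 211)
(0, 42, -13) (629, 168)
(0, -42, -13) (594, 214)
(0, -42, 0) (594, 235)
(608, 238)
309 180 [509.1  89.7 173.2]
309 182 [510.7  93.7 165.8]
307 178 [505.5  95.9 177.8]
309 175 [509.5  90.5 187.9]
313 202 [530.5 111.6  95.6]
309 170 [503.7  76.1 207.3]
312 210 [527.3 111.6  70.6]
(400, 640)
```

Run:
```python
from h import *
s=cv2.imread('pics/s_2.png')[140:220,275:345]
s=np.clip(s.astype(float)*1.8,0,255).astype(np.uint8)
d=np.load('pics/side_d.npy')[140:220,275:345]
dd=np.clip((d-1100)/500*255,0,255).astype(np.uint8)
cv2.imwrite('pics/z.png',np.hstack([cv2.resize(s,(400,457),interpolation=cv2.INTER_CUBIC),cv2.cvtColor(cv2.resize(dd,(400,457),interpolation=cv2.INTER_NEAREST),cv2.COLOR_GRAY2BGR)]))
```

```text
(no output)
```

View pics/z.png

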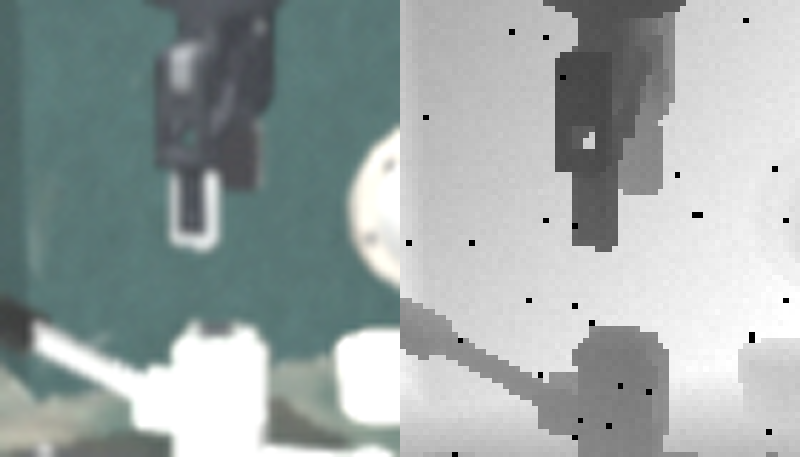

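Run:
```python
from h import *
s=st()
p,d=save('side','s3.png')
b=d[150:215,295:325]; m=(b>1150)&(b<1400)
V,U=np.nonzero(m); X=w('side',U+295,V+150,b[m]); k=X[:,2]>112; X=X[k]
o=np.argsort(X[:,2])[:12];print(X[o].round(0)); print(V[k][o]+150)
print(s['qpos'])
```

```text
3.27 [538.7 135.2 117.7] [ 0.2 -0.4  1.1] 0.995
[[-0.799  0.601  0.011]
 [ 0.601  0.799  0.003]
 [-0.007  0.009 -1.   ]]
[[563. 175. 164.]
 [566. 173. 164.]
 [505. 102. 164.]
 [506.  98. 165.]
 [509.  97. 165.]
 [566. 165. 166.]
 [569. 164. 166.]
 [518.  89. 166.]
 [510.  93. 166.]
 [575. 172. 166.]
 [571. 162. 166.]
 [513.  91. 167.]]
[173 173 182 182 182 173 173 182 182 172 173 182]
[-0.51830024  0.37806704  0.32053824  1.6442205  -0.12953375  1.12855291
  0.7613843 ]
```

Run:
```python
from h import *
for f in ['side0','s1','s_2']:
    s=cv2.imread('pics/%s.png'%f); 
    b=(160,90,220,150) if f=='side0' else (280,110,340,190)
    cv2.imwrite('pics/q_%s.png'%f,np.clip(cv2.resize(s[b[1]:b[3],b[0]:b[2]],None,fx=6,fy=6,interpolation=cv2.INTER_CUBIC)*1.6,0,255))
a=cv2.imread('pics/q_side0.png');b=cv2.imread('pics/q_s1.png')
c=np.zeros((480,720,3),np.uint8);c[:a.shape[0],:360]=a;c[:b.shape[0],360:]=b;cv2.imwrite('pics/q.png',c)
for X in [(235.5,496.5,198)]:
    for dz in(0,13,50): print(proj('side',(X[0]-18,X[1]-38,X[2]+dz)))
for dz in(0,13,50): print(proj('side',(528.5-25,137.7-34,193.5+dz)))
```

```text
(np.float64(185.49815426943192), np.float64(151.58816075504024))
(np.float64(185.12629990431358), np.float64(147.7531149915196))
(np.float64(184.06253076461087), np.float64(136.71706539782696))
(np.float64(305.3155365541091), np.float64(172.07393208978408))
(np.float64(305.29060880206583), np.float64(167.69043270844747))
(np.float64(305.21953498317), np.float64(155.04887605323378))[ WARN:0@0.424] global loadsave.cpp:1063 imwrite_ Unsupported depth image for selected encoder is fallbacked to CV_8U.
```

View pics/q.png

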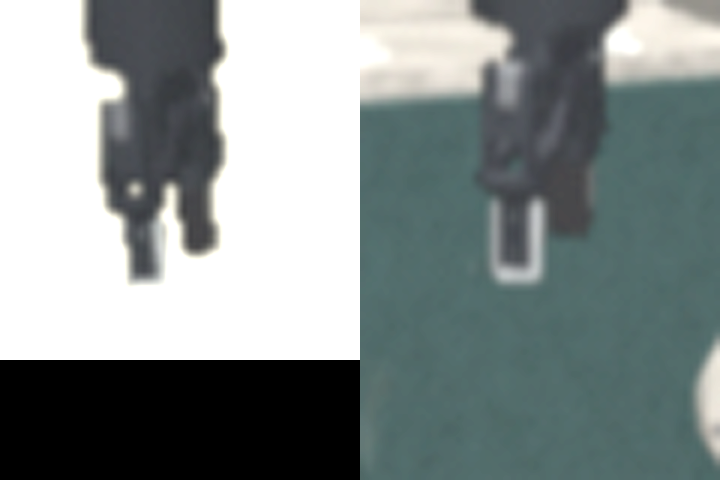

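Call:
jog_arm(motion="85 0 0 20 0 0 0;85 0 0 20 0 0 0;85 0 0 0 0 0 0;85 0 0 0 0 0 0")

```text
t: 3.82
eef_pos: [546.3, 137.1, 85.4]
tool_rot: [0.986, 2.958, 0.025]
force: [0.4, -0.2, 0.6]
gripper_width: 0.997
```

Run:
```python
from h import *
st();look('4',(240,170,340,270),(270,150,350,230))
```

```text
3.83 [546.3 137.1  85.4] [ 0.4 -0.2  0.6] 0.997
[[-0.8    0.6    0.027]
 [ 0.6    0.8    0.008]
 [-0.017  0.023 -1.   ]]
```

View pics/v_4.png

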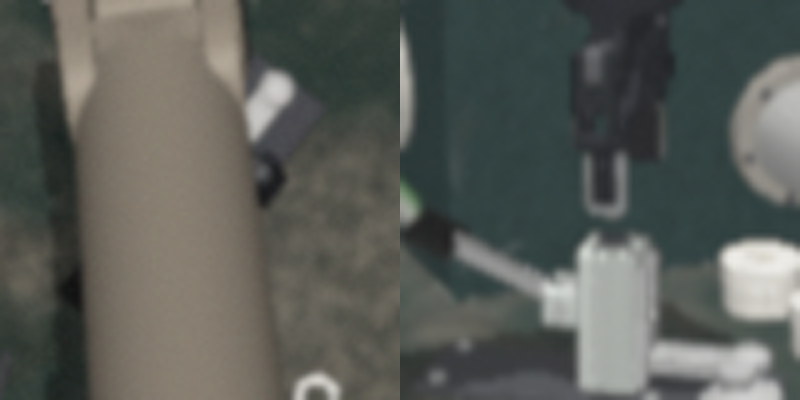

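Call:
jog_arm(motion="85 5.6 -10.5 3 0.023 0.017 0")

```text
t: 4.05
eef_pos: [535.7, 132.3, 82.8]
tool_rot: [0.993, 2.98, -0.0]
force: [0.3, -0.2, -0.3]
gripper_width: 0.99
```

```bash
cat >> h.py <<'E'
def tips(zmin=104,b=(295,140,335,215)):
    p,d=save('side','tip.png')
    q=d[b[1]:b[3],b[0]:b[2]]; m=(q>1100)&(q<1400)
    V,U=np.nonzero(m); X=w('side',U+b[0],V+b[1],q[m]); X=X[(X[:,2]>zmin)]
    for k in (X[:,1]<135,X[:,1]>=135):
        Y=X[k]
        if len(Y): 
            z0=np.sort(Y[:,2])[min(4,len(Y)-1)];L=Y[Y[:,2]<z0+15]; print('tip z',z0.round(1),'xy',L.mean(0).round(1),len(L))
E
python3 - <<'E'
from h import *
st();tips();st()
E
```

```text
4.05 [535.7 132.3  82.8] [ 0.3 -0.2 -0.3] 0.99
[[-0.8  0.6  0. ]
 [ 0.6  0.8 -0. ]
 [-0.   0.  -1. ]]
tip z 130.2 xy [507.8  90.6 136.6] 38
tip z 131.7 xy [564.  165.3 138. ] 37
4.1 [534.3 131.2  82. ] [-1.   0.   0.2] 0.995
[[-0.8    0.6   -0.003]
 [ 0.6    0.8   -0.002]
 [ 0.001 -0.003 -1.   ]]
```

Call:
jog_arm(motion="85 0 0 25 0 0 0;85 0 0 25 0 0 0")

```text
t: 4.35
eef_pos: [536.4, 131.3, 33.5]
tool_rot: [0.994, 2.978, 0.001]
force: [-0.2, 0.2, -0.5]
gripper_width: 0.997
```

Run:
```python
from h import *
st();look('5',(240,170,340,270),(270,150,350,230))
```

```text
4.35 [536.4 131.3  33.5] [-0.2  0.2 -0.5] 0.997
[[-0.8    0.6    0.002]
 [ 0.6    0.8   -0.   ]
 [-0.002  0.001 -1.   ]]
```

View pics/v_5.png

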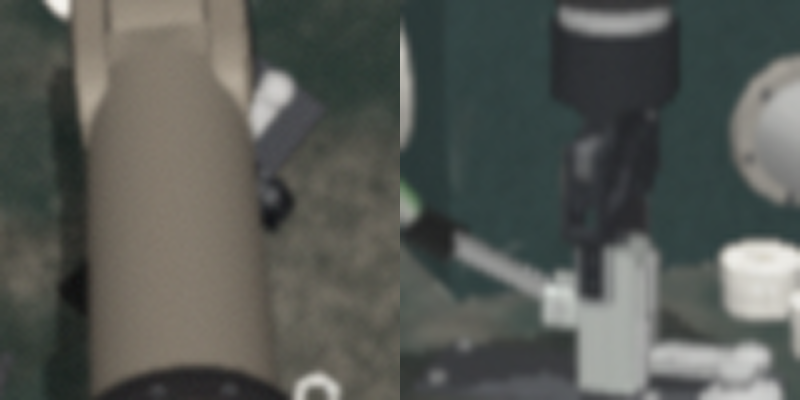

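Call:
jog_arm(motion="85 0 0 8 0 0 0;40 0 0 0 0 0 0;30 0 0 0 0 0 0;30 0 0 0 0 0 0;30 0 0 0 0 0 0", newtons=80)

```text
t: 5.08
eef_pos: [536.2, 131.9, 25.6]
tool_rot: [0.994, 2.979, 0.001]
force: [0.5, 0.1, -3.2]
gripper_width: 0.457
```

Run:
```python
from h import *
st();look('6',(240,170,340,270),(270,150,350,230))
```

```text
5.08 [536.2 131.9  25.6] [ 0.5  0.1 -3.2] 0.457
[[-0.8    0.6    0.001]
 [ 0.6    0.8    0.   ]
 [-0.001  0.001 -1.   ]]
```

View pics/v_6.png

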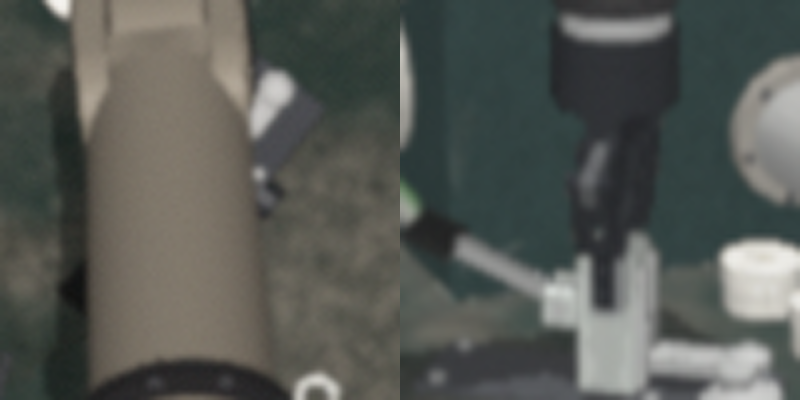

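Call:
jog_arm(motion="30 0 0 -10 0 0 0;30 0 0 -10 0 0 0;30 0 0 0 0 0 0", newtons=100)

```text
t: 5.55
eef_pos: [531.8, 130.1, 43.6]
tool_rot: [-0.992, -2.974, 0.009]
force: [-0.0, 1.2, -8.5]
gripper_width: 0.458
```

Run:
```python
from h import *
st();look('7',(240,170,340,270),(270,150,350,230))
```

```text
5.55 [531.8 130.1  43.6] [-0.   1.2 -8.5] 0.458
[[-0.8    0.6   -0.008]
 [ 0.601  0.8   -0.003]
 [ 0.004 -0.007 -1.   ]]
```

View pics/v_7.png

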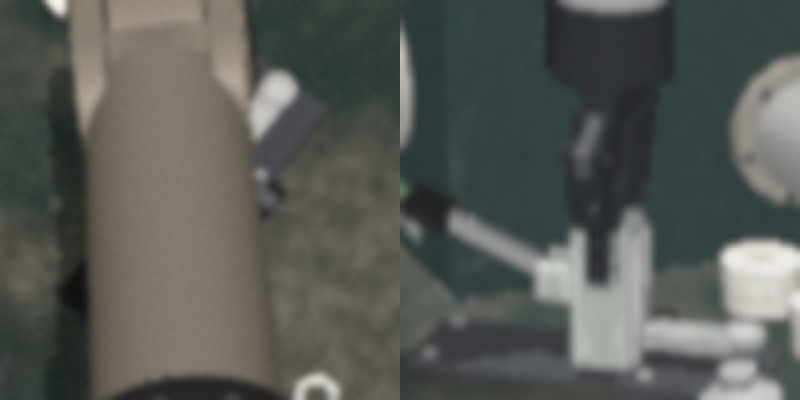

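Call:
jog_arm(motion="30 0 0 0 -0.007 -0.004 0.17;30 0 0 0 0 0 0.17;30 0 0 0 0 0 0.17;30 0 0 0 0 0 0.17;30 0 0 0 0 0 0.17;30 0 0 0 0 0 0")

```text
t: 6.4
eef_pos: [526.8, 129.8, 39.5]
tool_rot: [-2.159, -2.274, 0.014]
force: [-0.3, -0.2, -8.2]
gripper_width: 0.458
```

Run:
```python
from h import *
st()
```

```text
6.4 [526.8 129.8  39.5] [-0.3 -0.2 -8.2] 0.458
[[-0.052  0.999 -0.01 ]
 [ 0.999  0.052 -0.003]
 [-0.002 -0.01  -1.   ]]
```

Call:
jog_arm(motion="30 0 0 0 -0.01 0.002 0.15;30 -40 22 0 0 0 0;30 -40 22 0 0 0 0;30 -35 18 0 0 0 0;30 0 0 0 0 0 0")

```text
t: 7.02
eef_pos: [577.4, 9.0, 37.4]
tool_rot: [-2.307, -2.13, 0.005]
force: [0.0, -1.1, -8.1]
gripper_width: 0.453
```

Run:
```python
from h import *
st();look('8',(290,140,410,260),(290,170,420,300))
```

```text
7.03 [577.4   9.   37.4] [ 0.  -1.1 -8.1] 0.453
[[ 0.08   0.997 -0.003]
 [ 0.997 -0.08  -0.001]
 [-0.001 -0.003 -1.   ]]
```

View pics/v_8.png

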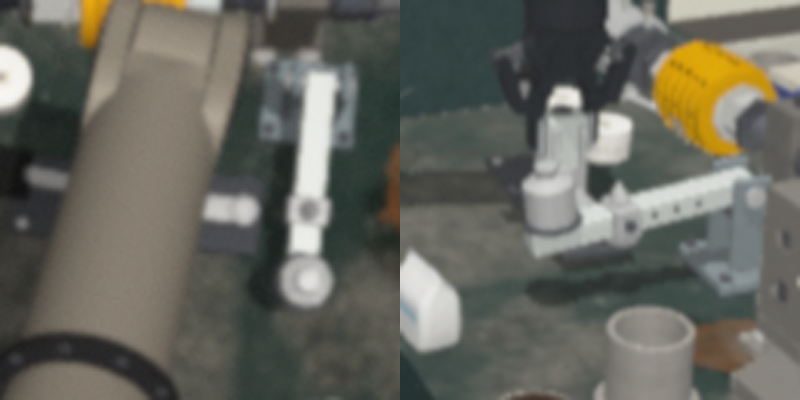

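Run:
```python
from h import *
t=cv2.imread('pics/t_8.png')
cv2.imwrite('pics/b8.png',cv2.resize(t[170:230,325:405],(800,600),interpolation=cv2.INTER_CUBIC))
```

View pics/b8.png

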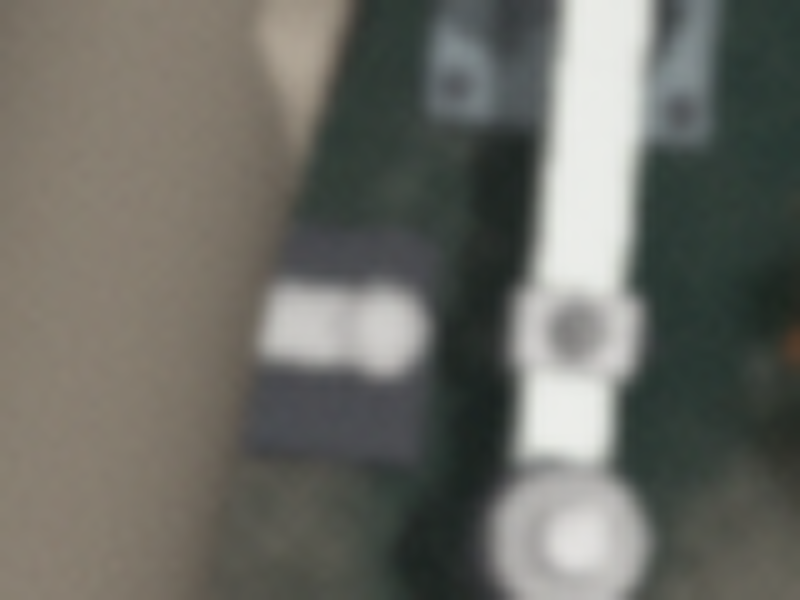

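Run:
```python
from h import *
f=lambda a,b:((a+.5)/10+325-.5,(b+.5)/10+170-.5)
g=lambda a,b,z:ray('top',*f(a,b),z).round(1)
print('saddle',g(386,328,50),'mark',g(576,330,99.5),'collar R edge',g(645,335,85),'L',g(513,330,85),g(513,330,60))
print('plate corners',g(437,236,20),g(420,462,20))
d=np.load('pics/top_d.npy');u,v=f(386,328);print(w('top',u,v,np.median(d[202:205,362:365]))[0])
for a in [(438,236),(420,462)]:
  u,v=f(*a);print(w('top',u-2,v,d[int(v),int(u)-2])[0])
# where would the target project: pad candidates
for X in [(567,-126,48)]: print(proj('top',X))
```

```text
saddle [569.2 -76.   50. ] mark [ 559.2 -123.6   99.5] collar R edge [ 561.  -144.9   85. ] L [ 561.9 -108.    85. ] [ 567.1 -111.1   60. ]
plate corners [603.2 -94.1  20. ] [535.7 -88.6  20. ]
[569.19069466 -75.94543266  50.23653549]
[602.28855481 -88.16199019  23.67343771]
[536.06910675 -82.98060745  17.57792041]
(np.float64(380.49778619797905), np.float64(203.47315012650336))
```

Call:
jog_arm(motion="30 0 2.4 7.5 0 0 0.02;30 -12 0 0 0 0 0;30 0 0 0 0 0 0")

```text
t: 7.5
eef_pos: [575.4, 6.9, 27.4]
tool_rot: [-2.309, -2.113, 0.004]
force: [0.2, -1.4, -8.1]
gripper_width: 0.457
```

Run:
```python
from h import *
st()
```

```text
7.5 [575.4   6.9  27.4] [ 0.2 -1.4 -8.1] 0.457
[[ 0.088  0.996 -0.01 ]
 [ 0.996 -0.088  0.007]
 [ 0.006 -0.01  -1.   ]]
```

Call:
jog_arm(motion="30 -12 1 -2 -0.01 -0.006 0.012;30 -12 1 0 0 0 0;30 -12 1 0 0 0 0")

```text
t: 7.88
eef_pos: [574.9, -29.3, 29.6]
tool_rot: [-2.327, -2.109, -0.002]
force: [0.9, -0.3, -8.3]
gripper_width: 0.456
```

Run:
```python
from h import *
st()
```

```text
7.88 [574.9 -29.3  29.6] [ 0.9 -0.3 -8.3] 0.456
[[ 0.098  0.995  0.   ]
 [ 0.995 -0.098  0.001]
 [ 0.001  0.    -1.   ]]
```

Call:
jog_arm(motion="30 -12 1 0 0 0 0.002;30 0 0 0 0 0 0")

```text
t: 8.12
eef_pos: [574.6, -46.1, 30.0]
tool_rot: [2.333, 2.101, 0.0]
force: [-0.5, 0.3, -7.5]
gripper_width: 0.461
```

Run:
```python
from h import *
st();look('9',(290,140,410,260),(310,190,410,290))
```

```text
8.12 [574.6 -46.1  30. ] [-0.5  0.3 -7.5] 0.461
[[ 0.105  0.995  0.001]
 [ 0.995 -0.105 -0.001]
 [-0.001  0.001 -1.   ]]
```

View pics/v_9.png

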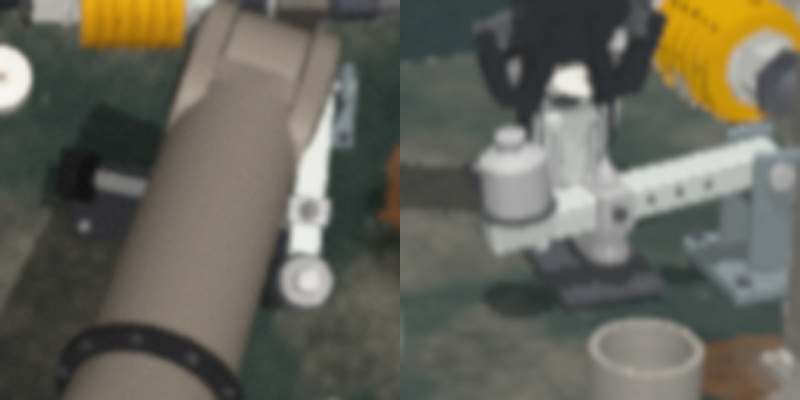

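Call:
jog_arm(motion="30 4.5 0 0 0 0 -0.004;30 0 0 0 0 0 0")

```text
t: 8.48
eef_pos: [575.4, -36.0, 29.5]
tool_rot: [-2.323, -2.112, -0.004]
force: [0.0, 0.0, -8.9]
gripper_width: 0.456
```

Run:
```python
from h import *
st();look('10',(290,140,410,260),(335,205,395,265))
```

```text
8.47 [575.4 -36.   29.5] [ 0.   0.  -8.9] 0.456
[[ 0.095  0.995  0.   ]
 [ 0.995 -0.095  0.003]
 [ 0.003  0.    -1.   ]]
```

View pics/v_10.png

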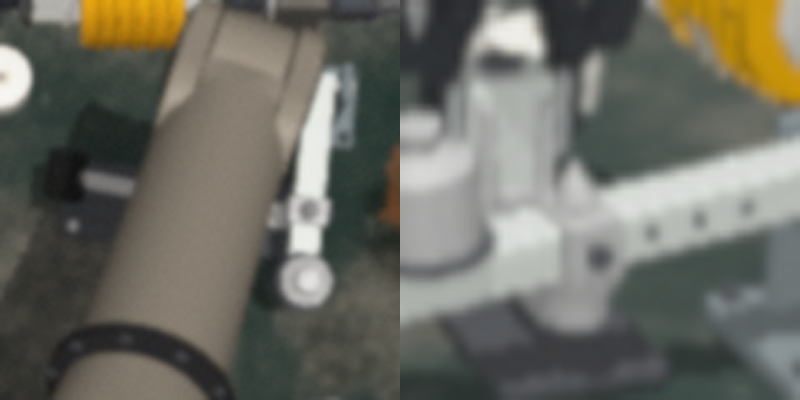

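Call:
jog_arm(motion="30 -4 0 0 0 0 0.004")

```text
t: 8.7
eef_pos: [574.9, -40.5, 29.5]
tool_rot: [-2.327, -2.108, -0.003]
force: [0.2, -0.7, -9.1]
gripper_width: 0.455
```

Run:
```python
from h import *
st();save('side','s11.png');st()
```

```text
8.7 [574.9 -40.5  29.5] [ 0.2 -0.7 -9.1] 0.455
[[ 0.099  0.995  0.   ]
 [ 0.995 -0.099  0.003]
 [ 0.003  0.    -1.   ]]
8.75 [574.8 -41.8  29.6] [ 0.3 -1.  -8.1] 0.46
[[ 0.1    0.995  0.   ]
 [ 0.995 -0.1    0.001]
 [ 0.001  0.    -1.   ]]
```

Call:
jog_arm(motion="30 0.5 0 2.5 0 0 0")

```text
t: 8.88
eef_pos: [575.1, -42.0, 27.2]
tool_rot: [2.331, 2.106, 0.002]
force: [-0.4, 0.3, -8.5]
gripper_width: 0.457
```

Run:
```python
from h import *
st();save('side','s12.png');st()
```

```text
8.88 [575.1 -42.   27.2] [-0.4  0.3 -8.5] 0.457
[[ 0.101  0.995  0.001]
 [ 0.995 -0.101  0.001]
 [ 0.001  0.001 -1.   ]]
8.93 [574.6 -41.7  26.7] [ 0.8 -0.1 -9. ] 0.453
[[ 0.101  0.995 -0.   ]
 [ 0.995 -0.101  0.001]
 [ 0.001 -0.    -1.   ]]
```

Call:
jog_arm(motion="30 0 0 2 0 0 0")

```text
t: 9.05
eef_pos: [574.8, -41.5, 25.6]
tool_rot: [-2.33, -2.106, -0.002]
force: [-2.2, 1.5, 6.8]
gripper_width: 0.455
```

Run:
```python
from h import *
st();look('13',(290,140,410,260),(330,195,400,265),400);st()
```

```text
9.05 [574.8 -41.5  25.6] [-2.2  1.5  6.8] 0.455
[[ 0.101  0.995  0.   ]
 [ 0.995 -0.101  0.002]
 [ 0.002 -0.    -1.   ]]
9.15 [574.8 -41.4  25.7] [-1.5  1.4 -0.5] 0.457
[[ 0.101  0.995  0.   ]
 [ 0.995 -0.101  0.002]
 [ 0.002  0.    -1.   ]]
```

View pics/v_13.png

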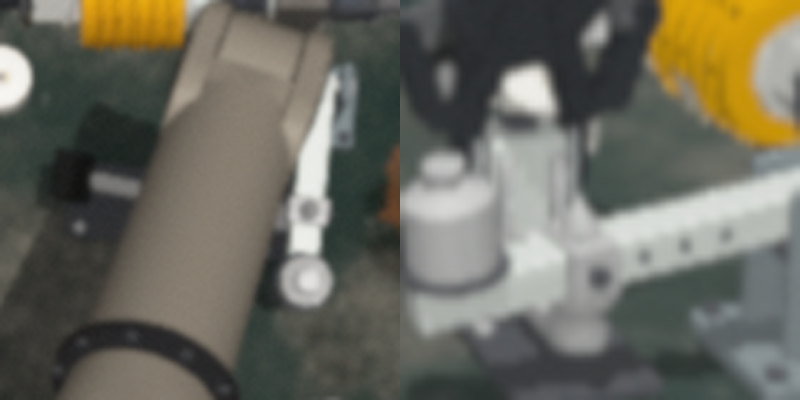

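Run:
```python
from h import *
s=cv2.imread('pics/s_13.png')
a=cv2.resize(s[220:265,345:405],(800,600),interpolation=cv2.INTER_CUBIC);cv2.imwrite('pics/z13.png',a)
k=800/60
c=lambda X:tuple(np.round([(q-o+.5)*k-.5 for q,o in zip(proj('side',X),(345,220))]))
o=np.array([5.5,3.5,0])
print('tip',c(np.array([559.7,-125,99.5])+o),'pad',c(np.array([566.4,-126.5,48])+o),'saddle cmd',c(np.array([564.9,-126.4,38])+o))
```

```text
tip (np.float64(214.0), np.float64(121.0)) pad (np.float64(238.0), np.float64(361.0)) saddle cmd (np.float64(229.0), np.float64(408.0))
```

View pics/z13.png

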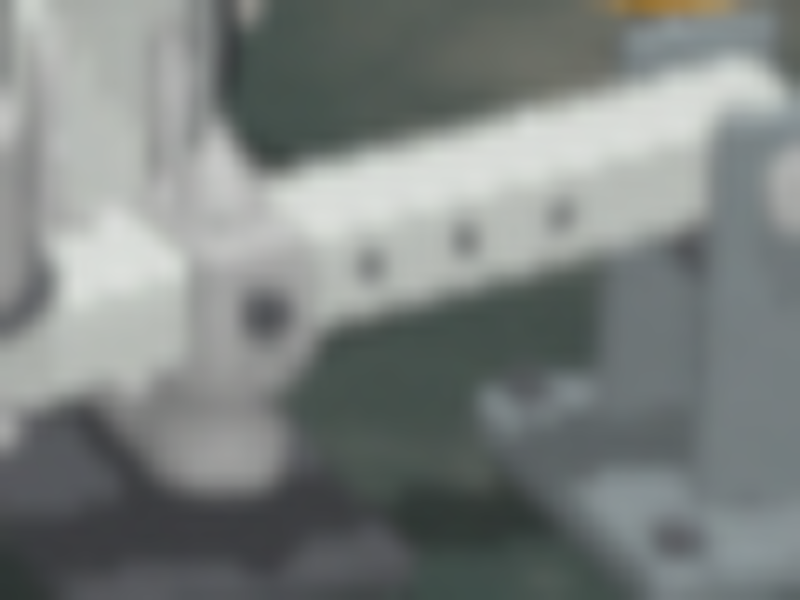

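Call:
jog_arm(motion="45 0 0 0 0 0 0;60 0 0 0 0 0 0;85 0 0 0 0 0 0;85 0 0 0 0 0 0")

```text
t: 9.65
eef_pos: [580.1, -42.6, 29.4]
tool_rot: [2.325, 2.101, 0.014]
force: [0.2, 0.5, 0.2]
gripper_width: 0.994
```

Run:
```python
from h import *
st()
```

```text
9.65 [580.1 -42.6  29.4] [0.2 0.5 0.2] 0.994
[[ 0.101  0.995  0.012]
 [ 0.995 -0.101  0.001]
 [ 0.002  0.012 -1.   ]]
```

Call:
jog_arm(motion="85 0 -4 -15 0.012 -0.002 0;85 0 0 -30 0 0 0;85 0 0 -40 0 0 0;85 0 0 -30 0 0 0;0 40 0 0 0 0 0;0 40 0 0 0 0 0;0 0 0 0 0 0 0")

```text
t: 10.52
eef_pos: [585.6, 38.1, 148.9]
tool_rot: [2.333, 2.101, 0.003]
force: [0.3, -0.9, 0.6]
gripper_width: 0.373
```

Run:
```python
from h import *
st();look('14',(290,140,410,260),(280,150,400,270),400);st()
```

```text
10.53 [585.6  38.1 148.9] [ 0.3 -0.9  0.6] 0.373
[[ 0.104  0.995  0.003]
 [ 0.995 -0.104 -0.   ]
 [ 0.     0.003 -1.   ]]
10.62 [585.1  32.6 149. ] [ 0.2 -1.1  0.1] 0.181
[[ 0.111  0.994  0.002]
 [ 0.994 -0.111 -0.004]
 [-0.004  0.003 -1.   ]]
```

View pics/v_14.png

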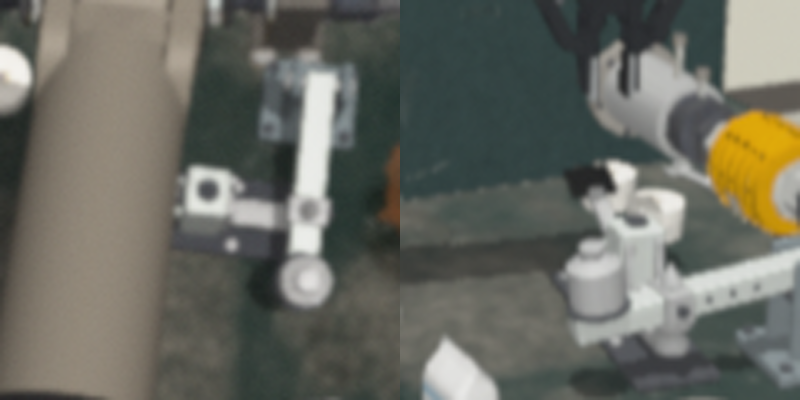

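Run:
```python
from h import *
t=cv2.imread('pics/t_14.png')
cv2.imwrite('pics/b14.png',cv2.resize(t[180:225,335:395],(800,600),interpolation=cv2.INTER_CUBIC))
```

```text
(no output)
```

View pics/b14.png

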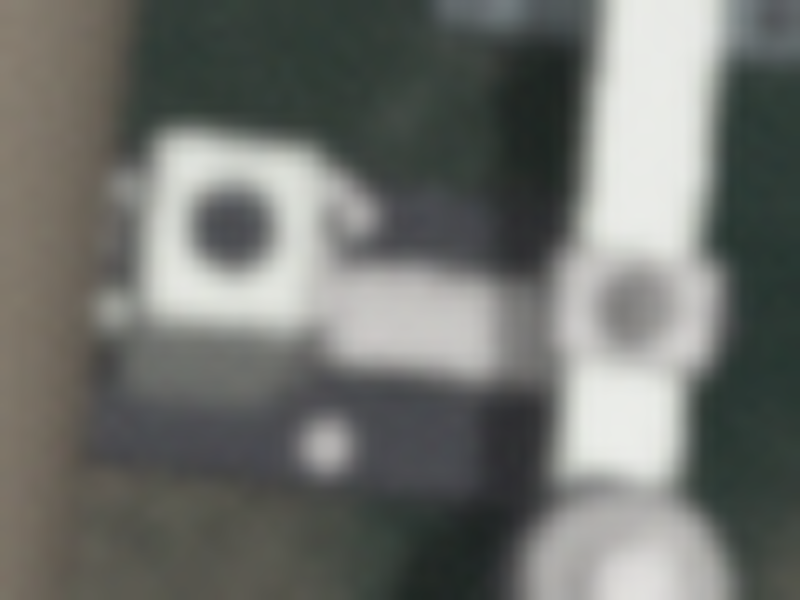

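Run:
```python
from h import *
k=800/60
f=lambda a,b:((a+.5)/k+335-.5,(b+.5)/k+180-.5)
g=lambda a,b,z:ray('top',*f(a,b),z).round(1)
T=g(235,225,102);m=g(637,303,99.5)
print('tower',T,g(231,230,100),'mark',m)
print('arm at z38?', [g(340,(262+370)/2,z) for z in (30,38)],[g(500,(275+383)/2,z) for z in (30,38)])
print('tower edges top: ',g(235,130,98),g(235,328,98))
for yaw in (.08,.1,.12): print('saddle',(T[:2]-85*np.array([np.sin(yaw),np.cos(yaw)])).round(1),'pad',m[:2]+6.7*np.array([.995,-.1]))
```

```text
tower [574.9 -40.6 102. ] [574.2 -40.  100. ] mark [ 560.  -124.1   99.5]
arm at z38? [array([570.6, -68.9,  30. ]), array([569. , -68.1,  38. ])] [array([ 568.2, -103.8,   30. ]), array([ 566.5, -102.8,   38. ])]
tower edges top:  [596. -41.  98.] [554.  -40.9  98. ]
saddle [ 568.1 -125.3] pad [ 566.6665 -124.77  ]
saddle [ 566.4 -125.2] pad [ 566.6665 -124.77  ]
saddle [ 564.7 -125. ] pad [ 566.6665 -124.77  ]
```

Call:
jog_arm(motion="0 20 0 0 0.003 0.004 0.008;0 17 0 0 0 0 0;0 0 0 0 0 0 0")

```text
t: 11.0
eef_pos: [589.5, 68.9, 148.7]
tool_rot: [-2.355, -2.079, 0.001]
force: [-1.3, 0.2, 0.4]
gripper_width: 0.002
```

Run:
```python
from h import *
st();look('15',(250,150,390,290),(260,110,400,250),400);s=st()
d=np.load('pics/side_d.npy')
q=d[100:200,290:360];m=(q>1150)&(q<1420);V,U=np.nonzero(m);X=w('side',U+290,V+100,q[m]);k=(X[:,2]>110)&(abs(X[:,1]-70)<45)&(abs(X[:,0]-586)<40);X=X[k];i=np.argsort(X[:,2])[:15];print(X[i].round(0))
```

```text
11.0 [589.5  68.9 148.7] [-1.3  0.2  0.4] 0.002
[[ 0.124  0.992 -0.001]
 [ 0.992 -0.124 -0.   ]
 [-0.    -0.001 -1.   ]]
11.1 [589.4  66.4 148.8] [-0.3 -0.2 -0.2] 0.009
[[ 0.127  0.992 -0.001]
 [ 0.992 -0.127 -0.002]
 [-0.002 -0.001 -1.   ]]
[[585.  65. 183.]
 [591.  57. 185.]
 [585.  58. 185.]
 [593.  54. 186.]
 [583.  67. 186.]
 [587.  55. 186.]
 [597.  57. 187.]
 [594.  58. 187.]
 [584.  61. 188.]
 [591.  58. 188.]
 [588.  58. 188.]
 [584.  56. 189.]
 [600.  56. 190.]
 [584.  62. 190.]
 [596.  55. 191.]]
```

View pics/v_15.png

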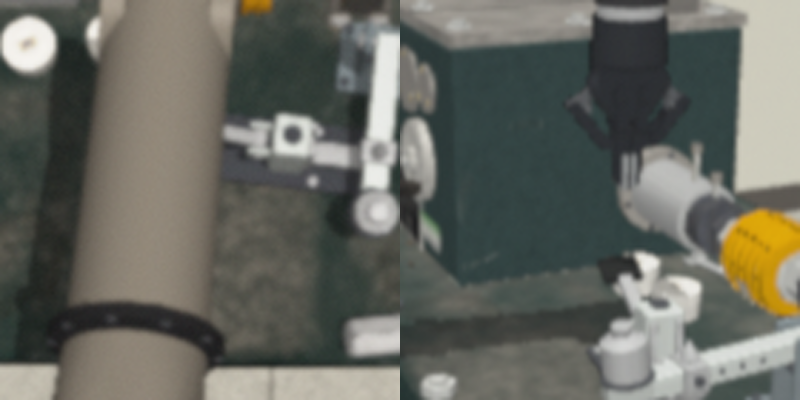

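Call:
jog_arm(motion="0 4 -4 0 0 0 -0.02;0 0 0 35 0 0 0;0 0 0 30 0 0 0")

```text
t: 11.48
eef_pos: [588.3, 69.5, 85.7]
tool_rot: [2.333, 2.096, 0.007]
force: [-0.6, 0.1, 0.7]
gripper_width: -0.002
```

Run:
```python
from h import *
st();look('16',(250,150,390,290),(290,150,370,230),400);s=st()
```

```text
11.47 [588.3  69.5  85.7] [-0.6  0.1  0.7] -0.002
[[ 0.107  0.994  0.007]
 [ 0.994 -0.107 -0.001]
 [-0.     0.007 -1.   ]]
11.57 [585.4  69.4  83.3] [-0.8 -0.4  0.6] -0.001
[[ 0.107  0.994 -0.001]
 [ 0.994 -0.107 -0.002]
 [-0.002 -0.    -1.   ]]
```

View pics/v_16.png

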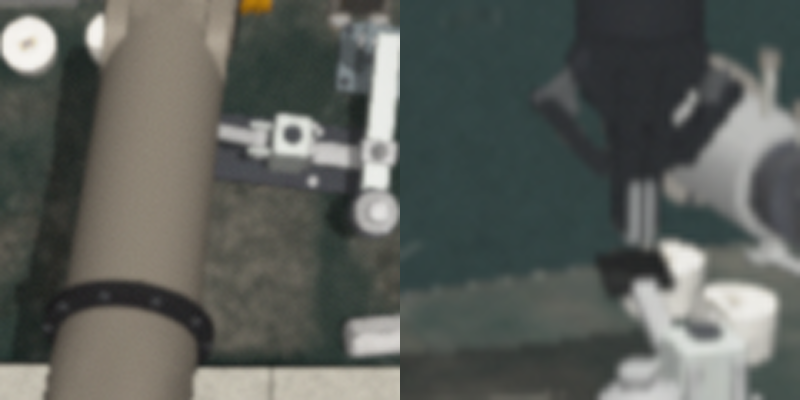

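Call:
jog_arm(motion="0 1 0 12 0 0 0;0 0 0 10 0 0 0;0 0 0 8 0 0 0")

```text
t: 11.95
eef_pos: [588.3, 71.0, 55.5]
tool_rot: [2.334, 2.097, 0.006]
force: [-0.4, 1.3, 2.3]
gripper_width: -0.007
```

Run:
```python
from h import *
st();look('17',(250,150,390,290),(290,150,390,250),400);s=st()
```

```text
11.95 [588.3  71.   55.5] [-0.4  1.3  2.3] -0.007
[[ 0.107  0.994  0.006]
 [ 0.994 -0.107 -0.   ]
 [ 0.     0.006 -1.   ]]
12.05 [587.8  70.8  54.8] [-0.3  1.4  1.4] -0.005
[[ 0.107  0.994  0.004]
 [ 0.994 -0.107 -0.001]
 [-0.001  0.004 -1.   ]]
```

View pics/v_17.png

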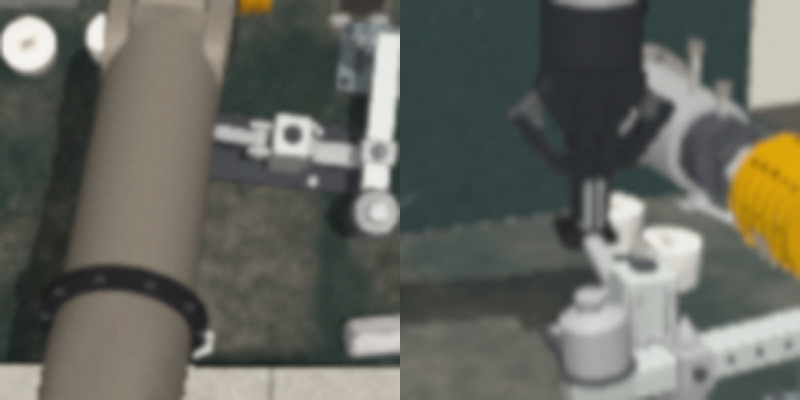

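Call:
jog_arm(motion="0 1 -0.5 8 0.002 0 0;0 1 -0.5 8 0 0 0;0 1 0 8 0 0 0")

```text
t: 12.42
eef_pos: [589.0, 74.6, 32.3]
tool_rot: [2.334, 2.098, 0.008]
force: [-2.3, -0.6, 6.0]
gripper_width: -0.003
```

Run:
```python
from h import *
st();look('18',(330,150,400,220),(290,160,390,260),400);s=st()
```

```text
12.43 [589.   74.6  32.3] [-2.3 -0.6  6. ] -0.003
[[ 0.106  0.994  0.006]
 [ 0.994 -0.106  0.001]
 [ 0.001  0.006 -1.   ]]
12.53 [589.   74.7  31.7] [-1.2  0.   5.7] -0.002
[[ 0.106  0.994  0.006]
 [ 0.994 -0.106  0.001]
 [ 0.001  0.006 -1.   ]]
```

View pics/v_18.png

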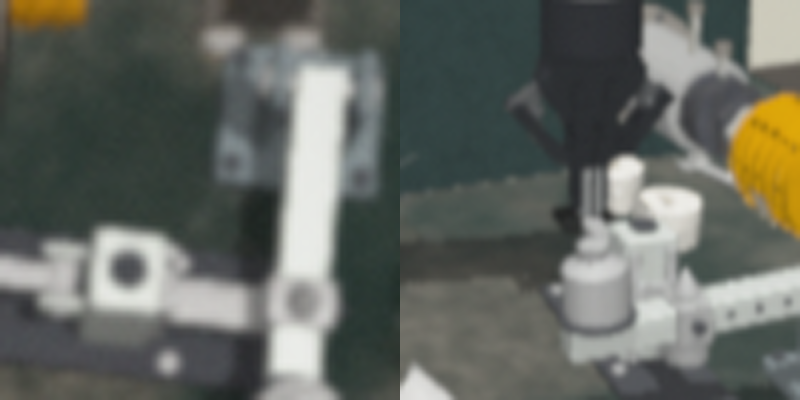

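Saddle has met the beam (force ~6 N). Continue pressing.

Call:
jog_arm(motion="0 0.5 -1 8 0.005 0 0;0 0.5 -0.5 8 0 0 0;0 0.5 0 6 0 0 0")

```text
t: 12.9
eef_pos: [589.1, 73.9, 12.5]
tool_rot: [2.335, 2.097, 0.003]
force: [-2.2, -1.6, 9.0]
gripper_width: 0.001
```

Run:
```python
from h import *
st()
```

```text
12.9 [589.1  73.9  12.5] [-2.2 -1.6  9. ] 0.001
[[ 0.107  0.994  0.004]
 [ 0.994 -0.107 -0.001]
 [-0.001  0.004 -1.   ]]
```

Call:
jog_arm(motion="0 0 -0.5 6 0.002 0 0;0 0 0 4 0 0 0;0 0 0 4 0 0 0")

```text
t: 13.28
eef_pos: [589.2, 73.5, 9.6]
tool_rot: [-2.337, -2.097, -0.006]
force: [-9.6, 0.5, 23.9]
gripper_width: 0.0
```

Run:
```python
from h import *
st();look('19',(330,150,400,220),(290,160,420,290),400);s=st()
```

```text
13.28 [589.2  73.5   9.6] [-9.6  0.5 23.9] 0.0
[[ 0.108  0.994  0.002]
 [ 0.994 -0.108  0.004]
 [ 0.004  0.001 -1.   ]]
13.38 [589.2  73.5   9.6] [-9.   0.  26.2] -0.0
[[ 0.108  0.994  0.002]
 [ 0.994 -0.108  0.004]
 [ 0.004  0.002 -1.   ]]
```

View pics/v_19.png

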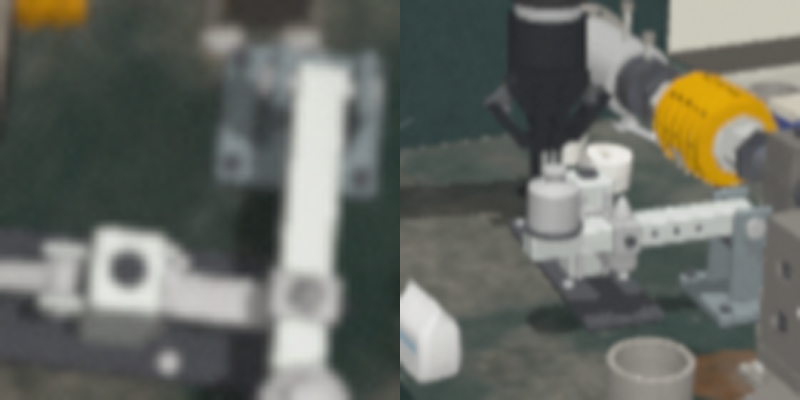

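Call:
jog_arm(motion="0 0 -1.5 3.5 0 0 0;0 0 -0.5 3.5 0 0 0")

```text
t: 13.62
eef_pos: [589.3, 73.7, 10.1]
tool_rot: [-2.338, -2.098, -0.015]
force: [-6.0, 0.9, 18.2]
gripper_width: -0.006
```

Run:
```python
from h import *
st();look('20',(330,170,400,240),(330,195,410,275),400);s=st()
d=np.load('pics/top_d.npy')
V,U=np.mgrid[0:400,0:640];X=w('top',U.ravel(),V.ravel(),d.ravel())
m=(X[:,0]>575)&(X[:,0]<650)&(X[:,1]>-145)&(X[:,1]<-118)&(X[:,2]>70)&(X[:,2]<110);P=X[m]
A=np.polyfit(P[:,0],P[:,2],1);print('beam slope',A,len(P))
for x in (580,640): print(x,np.median(P[abs(P[:,0]-x)<8,2]))
k=400/70
def g(a,b,z):return ray('top',(a+.5)/k+330-.5,(b+.5)/k+170-.5,z).round(1)
print(g(128,268-114,102), g(305,296-114,114))
```

```text
13.62 [589.3  73.7  10.1] [-6.   0.9 18.2] -0.006
[[ 0.108  0.994  0.006]
 [ 0.994 -0.108  0.007]
 [ 0.007  0.006 -1.   ]]
13.72 [589.2  73.7  10.1] [-7.3 -0.5 19.8] 0.003
[[ 0.108  0.994  0.006]
 [ 0.994 -0.108  0.007]
 [ 0.007  0.006 -1.   ]]
beam slope [-1.82606041e-02  1.04137156e+02] 231
580 93.96663739352346
640 93.54221867605229
[574.5 -40.2 102. ] [ 559.3 -123.8  114. ]
```

View pics/v_20.png

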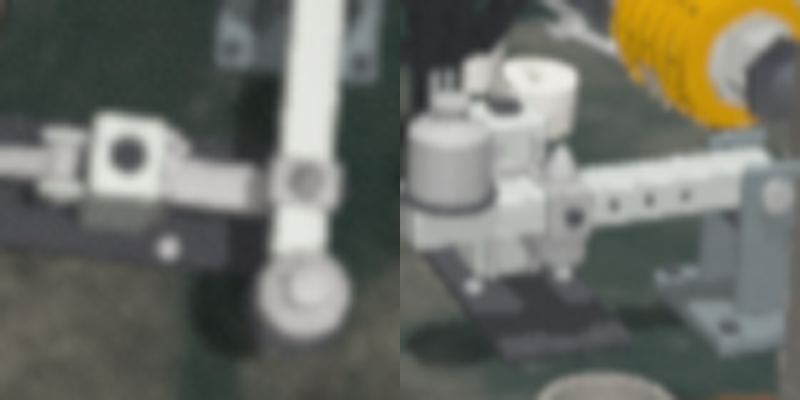

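Run:
```python
from h import *
t=cv2.imread('pics/t_20.png');s=cv2.imread('pics/s_20.png')
a=cv2.resize(t[185:225,345:395],(500,400),interpolation=cv2.INTER_CUBIC)
b=cv2.resize(s[220:260,350:380],(300,400),interpolation=cv2.INTER_CUBIC)
cv2.imwrite('pics/z20.png',np.hstack([a,b]))
# predicted projections: mark tip at level, saddle
for x in (559,563,567):
    print(x,[round(v,1) for v in ((proj('top',(x,-124.5,114))[0]-345)*10,(proj('top',(x,-124.5,114))[1]-185)*10)], 'collar top z~104',round((proj('top',(x,-124.5,102))[1]-185)*10,1),'side offset', [round(500+(proj('side',(x+5.5,-121,z))[0]-350)*10) for z in (62,114)],[round((proj('side',(x+5.5,-121,z))[1]-220)*10) for z in (62,114)])
```

```text
559 [np.float64(382.0), np.float64(165.6)] collar top z~104 174.4 side offset [597, 605] [219, 33]
563 [np.float64(381.8), np.float64(151.3)] collar top z~104 160.2 side offset [611, 619] [216, 31]
567 [np.float64(381.6), np.float64(136.9)] collar top z~104 146.0 side offset [624, 632] [213, 29]
```

View pics/z20.png

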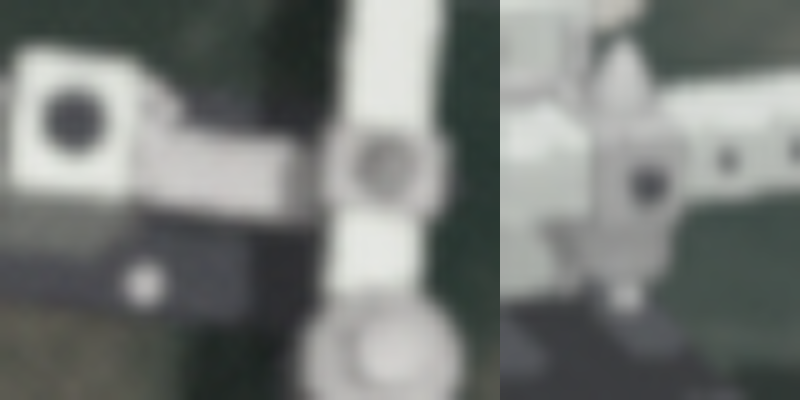

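Run:
```python
from h import *
print(env.close_job()); st()
```

```text
the job is handed in; nothing more can be done
None
the job is handed in; nothing more can be done
```

I set the jack under the lift pad with its handle up, let it go, then pressed the handle down to its stop with shut fingers. I handed the job in at about 13.7 s while still pressing; no verdict is reported.

**Last checks**
- **Push:** about 18–20 N upward on the tool, and the handle no longer moved down. There was also about 6–7 N of sideways force on the tool.
- **Beam:** level in the pictures and depth (slope about −0.02, top at about 94 mm). I did not measure the saddle-to-beam force directly.
- **Saddle position:** with the beam down, within about 1–2 mm of the pad's centre. After lifting, the top view alone put the pad 3–7 mm from the saddle, and the side view 2–3 mm; both are inside the 11 mm limit.
- **Jack:** the tower had not moved between the release and the end.

**Disagreements**
- The fingertips appeared about 35 mm higher in the side camera than the reported TCP, about 48 mm with the gripper open. I went by the pictures for heights.
- The side camera put things about 6 mm away from where the top camera did, so I judged the saddle against the pad within one camera at a time.
- The gripper never came near the beam or its weight. I did not re-measure the other things on the table at the end.

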